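Lock the hold-down bar of a phone bonding jig with its hairpin clip

TASK

Swing the raised hold-down bar of the bonding jig down flat onto the phone, then lock it: take the hairpin spring clip from the bench and push it sideways over the shank of the jig's pin, between the bar and the pin's head, until it snaps fully home, and let go. The pin stands somewhere along its groove, so feel for it: push firmly enough to snap the clip past its throat (about 10 N) but never with more than 30 N on the pin; do not touch the phone, and leave the other things where they are.

Things in the scene. Friction and masses are not known exactly. Their poses are not given: they have to be found in the camera images.
- jig: Bonding jig fixed to the bench: aluminium base plate 170 mm (its x) by 200 mm (its y) by 12 mm thick, an opened phone lying in it. Origin: centre of its underside, z up. A flat steel hold-down bar (30 mm wide, 6 mm thick) is hinged at its +y side and reaches across the phone to the -y side. There a round upright steel pin rises from the base and stands up through the slot in the lowered bar's end.
- jig_slot (a point): on the jig: middle of the bar's end slot when the bar is down, level with the bar's top face (jig x=0, y=-66, z=30 mm), axes as the jig's. Pin: shank 10 mm diameter up to 18 mm above this, then a head 15 mm across, top 26 mm above this. The pin is clamped firmly in a groove along x wherever the last user left it: up to 25 mm either way from here along x (not reported: feel for it), 0 along y.
- bar (a joint): hinge angle of the hold-down bar, rad: 0 = down, flat over the phone (hard stop); starts raised, 0.9 to 1.2. It stays where it is left (friction 0.2 N m, about 2 N at its end). Hinge axis along jig x at jig y=+66, z=27 mm; at angle a the bar points from there along jig (y, z) = (-cos a, sin a).
- bar_end (a point): point on the bar's upper face and centre line, 117 mm from the hinge axis, 3 mm above the bar's middle plane; moves with the bar. From about here outward the bar widens into an end plate 118 mm (along jig x) by 42 mm, with a slot 72 mm (x) by 18 mm whose middle is 132 mm from the hinge axis. The flat top of the lowered plate is at jig z=30 mm.
- phone: opened phone lying fixed in the jig, 145 mm (along jig x) x 71 x 8 mm, its top at jig z=20 mm; not to be touched. Origin: centre of its underside.
- clip: Loose hairpin spring clip lying flat, about 80 g: a grey grip block 24 mm (x) by 16 mm (y) by 18 mm tall, from which two legs of 4 mm steel wire run along +x to a flared mouth (tips at x=72 mm, 28 mm apart; throat at x=55 mm, gap 4.4 mm at rest; pocket behind it). Wires' centre line 8 mm above the underside. Origin: centre of the block's underside, z up. Grip the block across y.
- clip_seat (a point): centre of the clip's pocket (clip x=49.5, y=0, z=8 mm), axes as the clip's; on the pin's axis when home. Pushed along its x over the shank, the legs spread (a push of about 10 to 12 N), snap shut behind the shank, and the shank meets a fixed tongue between the legs (end at clip x=44.5 mm): a firm stop. Hold the block some 4 mm clear of the bar while pushing.
- cutters: red-handled side cutters lying flat, 123x46x12 mm (bystander). Origin: centre of its underside.
- tweezers_steel: steel tweezers lying flat, 124 mm long (bystander). Origin: centre of its underside.
- flux_jar: small orange flux jar, 38 mm across, 33 mm tall (bystander). Origin: centre of its underside.
- tape_roll: roll of brown tape lying flat, 86 mm across, 12 mm tall (bystander). Origin: centre of its underside.
Things that resemble listed ones, but are neither listed nor needed, are in the scene too. What is shaped like the clip but purple is not meant.

How it is judged (in metres and radians):
On the way, in this order (a step that is already met when the one before it is completed fails the run):
1. the bar is down on the phone (value of joint bar below 0.05 rad), for 0.2 s.
2. the clip has snapped home on the pin's shank above the bar (x of pin_shank in the frame of clip_seat between -0.003 and 0.003 m and y of pin_shank in the frame of clip_seat between -0.003 and 0.003 m and z of clip_seat in the frame of jig between 0.031 and 0.05 m and angle between clip's own z axis and vertical below 0.4 rad and value of joint bar below 0.05 rad), for 0.2 s.
At the end, for the whole second after the job is handed in: The bar is down (within 0.05 rad); the clip is on the pin's shank between bar and head, lying roughly level (within 0.4 rad), its pocket centre within 3 mm of the pin's axis along and across the clip, and at rest (all of step 2 and linear speed of clip below 0.02 m/s); the robot touches nothing.
It fails at once if the pin is loaded by the clip with more than 30 N (contact force between clip and pin_shank above 30 N or contact force between clip and pin_head above 30 N).
It fails at once if the phone is touched (contact force between any of the arm, the fingers, clip and phone above 3 N).
It fails at once if a bystander is moved by more than 30 mm (distance of any of cutters, tweezers_steel, flux_jar, tape_roll from where it was at the start of the episode above 0.03 m).
It also fails if it takes over 54 s, if anything falls off the work surface, if the arm or the gripper's body presses on something with over 40 N, if the wrist force passes 120 N, or if a joint passes its speed limit or range.

ROBOT

A 6-joint arm with a two-finger parallel gripper is mounted at the origin on a cart in front of the work surface, level with it; the furniture and walls round the work are solid. World frame = base frame: x ahead of the robot, y to its left, z up, the work surface at z = 0. Lengths are in mm, angles in rad, forces in N, time in s.
With the tool pointing down it reaches from about 275 to 1000 mm from the base axis. Payload 8.4 kg.
Tool frame: the origin (TCP) lies on the centre line of the jaws, within the pads' length; the fingertips stand r.tip_reach ahead of it and the grasp point (between the pads) lies 11 mm behind it (r.tip_reach is the distance from the TCP to the fingertips, in mm); z points along the fingers, y is the line along which they close (so a half turn about z gives the same grasp; the last joint's range is limited). The gripper opens to 85 mm and grips with 20 to 120 N. Pads are 22 mm wide; open, the fingers measure 114 mm over their backs; the gripper's body (76 mm by 85 mm) begins 54 mm behind the grasp point. The pads swing forward as they close: fully open they stand 13 mm farther back than shut.
Start: joints at [1.333, 0.353, 1.633, -0, 1.155, -0.002], TCP at [146.011, 607.707, 212.981] pointing down, gripper open.
Joint ranges: [-2.63, 2.63], [-0.92, 2.1], [0.06, 2.66], [-1.3, 4.44], [0, 2.69], [-3.02, 3.02]. Speed limits (rad/s): [2.22, 2.22, 2.79, 3.14, 3.14, 3.14].

INTERFACE

Orientations are given as [roll, pitch, yaw] about the fixed x, y, z axes, in that order (R = Rz(yaw) Ry(pitch) Rx(roll)).
In Python, from rig import r gives the robot as it stands.
- The arm moves only by the tool carry_out, never from a script. Its argument "targets" is a list of rows, each an object with "dp": the shift along the tool's x, y, z in mm, a list of three; "yaw": the turn about the tool's z in degrees. A call has 1 to 12 rows; each row is the pose to reach, as a shift and turn from the pose commanded when the call began, along the tool's axes at that moment; what a row does not reach only later rows make up. A row lasts 1/8 s, in which the tool goes at most 62.5 mm and 10.7 degrees, less where a joint would pass 70% of its speed; a pose out of reach is approached as far as the arm can. A call with a gripper value outside its range is refused whole. "fingers" is the opening, from -1 (shut) to 1 (fully open), so that 0 is half open, set as the call begins (left out, the last holds). The fingers move at their own pace and stop on an object; "grip_force" is the grip in N (left out, the last holds). Time passes only in rows, so rows that repeat a pose let the fingers close. It gives the time, the measured TCP pose, the force, the opening and the grip force at its end, in the units of the state.
- r.sense(): the state, without advancing time (a new reading comes with each control period).
- r.grab_frame(name): name is "scene" or "top" or "wrist"; returns the picture (384x512x3 uint8, red, green, blue); there is no depth.
- r.get_calibration(name): a dict with "fx", "fy", "cx", "cy" (pixels), "rvec" (rotation vector, rad) and "tvec" (3), from world to camera coordinates, as OpenCV has them. Camera axes: x right, y down, z forward; pixel columns grow to the right and rows downward; lengths in mm; the calibration is good to about 2 mm. A picture is of the moment at which its call begins: read the wrist's pose just before it. get_calibration takes no time and is no camera call; for the wrist camera it gives the pose at the moment of the call.
- r.sign_off(): hands the job in; it is judged then, once.
The state is a dict: "clock": time; "qpos": joint angles; "qvel": joint speeds; "joint_efforts": joint torques, N m; "eef_pos": TCP position; "tcp_rot": TCP orientation; "contact_force": force on the tool from outside, world axes, zero at the start; "wrist_torque": the same for the moment, N m; "opening": opening from 0.0 (shut) to 1.0 (fully open); "grasp_force": force on a finger pad.
Only numpy, scipy, OpenCV 4.12 (cv2) and the standard library are available. Lean on these libraries where they do the work, as an engineer would, in place of code of your own. Each camera call takes 0.05 s, during which the arm holds its last target. There are 200 camera calls.

## Working session

There is one attempt and no reset: what is moved stays moved. The work goes in short steps, Python scripts to look and compute and a tool call to move; the robot and the scene stay as the last step left them, time stands still between calls to the robot, and variables do not carry over. Pictures are saved under pics/ and viewed, at most 10 in all, crops included, and the job is handed in when it is done.

Besides the shell and the picture viewer there is one more tool, called after "Request:" as name(argument=value, ...) on one line, values as JSON. carry_out: Moves the arm, as the interface text tells. Its arguments: {"type":"object","properties":{"targets":{"type":"array","items":{"type":"object","properties":{"dp":{"type":"array","items":{"type":"number"}},"yaw":{"type":"number"}}}},"fingers":{"type":"number"},"grip_force":{"type":"number"}},"required":["targets"]}

```bash
ls; mkdir -p pics
python3 - <<'E'
from rig import r
import cv2,numpy as np
print(r.sense(), r.tip_reach)
ims=[]
for n in("scene","top"):
    im=r.grab_frame(n); cv2.imwrite(f"pics/{n}0.png",im[:,:,::-1]); c=r.get_calibration(n); print(n,c)
E
```

```text
pics
{'clock': 0.0, 'qpos': array([ 1.33260711e+00,  3.53667092e-01,  1.63415118e+00, -2.55317696e-05,
        1.15518694e+00, -2.40278416e-03]), 'qvel': array([ 3.43883120e-05,  4.85734823e-04, -1.25101826e-03,  7.62598192e-04,
        5.13743202e-05, -1.02356655e-03]), 'joint_efforts': array([-6.63008677e-05, -6.05237961e+01, -3.42074597e+01, -1.17355635e-04,
        9.57433978e-03, -5.11272134e-06]), 'eef_pos': array([145.8946399 , 607.20986772, 212.24257194]), 'tcp_rot': array([-3.14018004e+00,  1.99495317e-05,  2.90581656e+00]), 'contact_force': array([ 0.24694757, -0.54376035,  0.5582326 ]), 'wrist_torque': array([0.04510635, 0.0094809 , 0.01824701]), 'grasp_force': 0.0, 'opening': 1.001605323229379} 8.0
scene {'fx': 403.672299488577, 'fy': 403.672299488577, 'cx': 259.2689283129973, 'cy': 196.45388095992092, 'rvec': array([ 2.22316513, -0.84493891,  0.35422851]), 'tvec': array([-462.02716925,  196.55705533,  873.90490968])}
top {'fx': 484.7131371202125, 'fy': 484.7131371202125, 'cx': 255.74327821071242, 'cy': 194.1274989921663, 'rvec': array([ 2.13299913, -2.1417862 ,  0.13714707]), 'tvec': array([-109.32988639,  512.01311696, 1099.94180512])}
```

View pics/scene0.png

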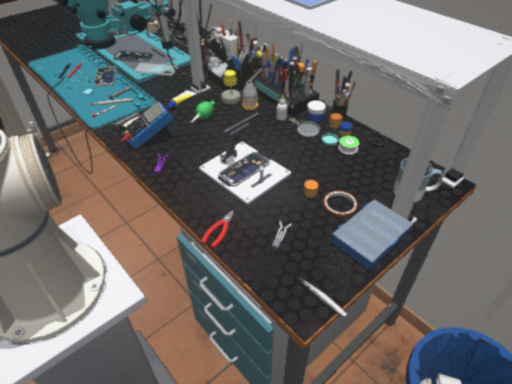

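View pics/top0.png

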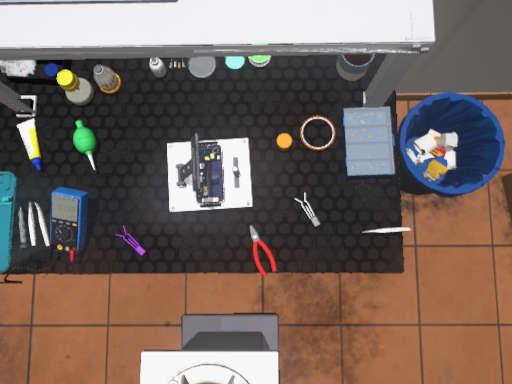

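The pictures show:
- Grey clip: top (312,215), scene (281,233).
- Purple decoy: top (130,243), scene (160,162).
- Jig: top (210,175).
- Cutters at (262,250), jar at (284,140), tape at (317,132), tweezers at (386,230), all in the top view.

Clip candidates are the grey one and the purple one, and the description picks the grey one. I'll take one close crop of both.

Run:
```python
import cv2,numpy as np
t=cv2.imread("pics/top0.png");s=cv2.imread("pics/scene0.png")
a=cv2.resize(t[130:230,160:260],(400,400),interpolation=cv2.INTER_CUBIC)
b=cv2.resize(s[135:205,195:295],(400,280),interpolation=cv2.INTER_CUBIC)
c=cv2.resize(t[185:235,285:335],(200,200),interpolation=cv2.INTER_CUBIC)
d=cv2.resize(s[215:255,260:310],(200,160),interpolation=cv2.INTER_CUBIC)
o=np.zeros((600,800,3),np.uint8);o[:400,:400]=a;o[:280,400:]=b;o[300:500,400:600]=c;o[300:460,600:]=d
cv2.imwrite("pics/crop1.png",o)
```

```text
(no output)
```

View pics/crop1.png

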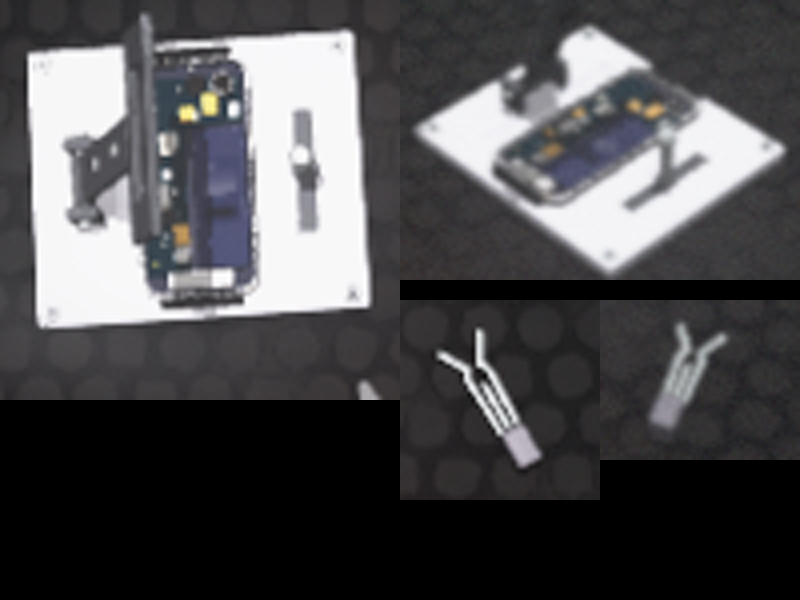

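The crop shows the grey clip with its block at about top (315,221) and its mouth pointing up-left. The jig's hinge is on the left (+y) and its pin head is at top (235,169). The bar is raised, its end at top (196,160).

```bash
cat > h.py <<'E'
import cv2,numpy as np
from rig import r
def cast(name,uv,z,c=None):
    c=c or r.get_calibration(name); R=cv2.Rodrigues(np.array(c["rvec"],float))[0]; C=-R.T@c["tvec"]
    K=np.array([[c["fx"],0,c["cx"]],[0,c["fy"],c["cy"]],[0,0,1]])
    uv=np.atleast_2d(uv).astype(float); d=(R.T@np.linalg.inv(K)@np.c_[uv,np.ones(len(uv))].T).T
    return C+d*((z-C[2])/d[:,2])[:,None]
def proj(name,P,c=None):
    c=c or r.get_calibration(name)
    K=np.array([[c["fx"],0,c["cx"]],[0,c["fy"],c["cy"]],[0,0,1]])
    return cv2.projectPoints(np.atleast_2d(P).astype(float),np.array(c["rvec"]),np.array(c["tvec"]),K,None)[0][:,0]
E
python3 - <<'E'
from h import *
np.set_printoptions(precision=1,suppress=True)
for n,win,cw in(("top",(130,222,160,260),(188,230,290,325)),("scene",(140,203,195,295),(215,255,268,296))):
    im=cv2.imread(f"pics/{n}0.png")
    g=im.min(2)
    a,b,c,d=win
    m=np.zeros(g.shape,np.uint8); m[a:b,c:d]=g[a:b,c:d]>140
    cn=max(cv2.findContours(m,0,2)[0],key=cv2.contourArea)
    h=cv2.convexHull(cn)
    q=cv2.minAreaRect(h) if n=="top" else None
    ap=cv2.approxPolyDP(h,8,True)[:,0]; print(n,"jig corners px",ap.tolist())
    w=cast(n,ap,12)[:,:2]; print(w, w.mean(0))
    if q: print(cast(n,cv2.boxPoints(q),12)[:,:2],cast(n,q[0],12))
    a,b,c,d=cw; m=np.zeros(g.shape,np.uint8); m[a:b,c:d]=g[a:b,c:d]>80
    ys,xs=np.nonzero(m); p=cast(n,np.c_[xs,ys],8)[:,:2]; mu=p.mean(0); 
    e=np.linalg.svd(p-mu)[2][0]; t=(p-mu)@e; print("clip",len(p),mu,e,t.min(),t.max())
    if n=="top":
        blk=cast(n,[[315.25,221.5]],18); print("block",blk, "pin head",cast(n,[[160+302/4,130+155/4]],56))
    else: print("block", cast(n,[[260+(666-600)/4,215+(411-300)/4]],9))
E
```

```text
top jig corners px [[248, 139], [251, 206], [169, 210], [167, 143]]
[[651.  -92.5]
 [486.6 -99.6]
 [477.9  96.6]
 [642.5 105.3]] [564.5   2.5]
[[ 644.4  110.8]
 [ 655.9  -92.8]
 [ 485.3 -103.1]
 [ 473.7   96.2]] [[563.9   2.6  12. ]]
clip 234 [ 475.4 -237.2] [-0.9 -0.5] -44.17430460432789 40.67991554385203
block [[ 448.3 -251.3   18. ]] pin head [[568.5 -64.9  56. ]]
scene jig corners px [[241, 142], [290, 171], [248, 202], [199, 167]]
[[ 638.   105.6]
 [ 654.9  -88.1]
 [ 488.1 -102.6]
 [ 474.7   94.8]] [563.9   2.4]
clip 216 [ 479.2 -232.5] [-0.9 -0.5] -41.90796682331432 41.13202107692176
block [[ 452.6 -247.3    9. ]]
```

```bash
cat >> h.py <<'E'
JC=np.array([564.,2.5]);JY=0.055
def j2w(x,y,z,c=None):
    c=JC if c is None else c
    return np.array([c[0]+x*np.cos(JY)-y*np.sin(JY),c[1]+x*np.sin(JY)+y*np.cos(JY),z])
def dp(targets,p0=None,yaw0=None):
    "world xyz,yaw targets -> tool-axis shifts from pose p0 (default measured)"
    s=r.sense(); p0=s["eef_pos"] if p0 is None else p0; y0=s["tcp_rot"][2] if yaw0 is None else yaw0
    for x,y,z,w in targets:
        d=np.array([x,y,z])-p0; t=np.degrees(-((w-y0+np.pi)%(2*np.pi)-np.pi))
        print(np.round([np.cos(y0)*d[0]+np.sin(y0)*d[1],np.sin(y0)*d[0]-np.cos(y0)*d[1],-d[2]],1),round(t,1))
E
python3 - <<'E'
from h import *
w=JY+np.pi/2
dp([[*j2w(0,71,212),w]])
ps=[(71,138)]+[(66-112*np.cos(a)+3*np.sin(a)+11,27+112*np.sin(a)+3*np.cos(a)+8) for a in(1.2,1,.8,.6,.4,.2,0)]
print("rel to first"); dp([[*j2w(0,y,z),w] for y,z in ps],j2w(0,71,212),w)
E
```

```text
[-5.274e+02 -4.224e+02  3.000e-01] 73.3
rel to first
[ 0.  0. 74.] -0.0
[-31.8   0.   71.5] -0.0
[-52.    0.   81.1] -0.0
[-69.9   0.   94.6] -0.0
[-84.7   0.  111.3] -0.0
[-96.   -0.  130.6] -0.0
[-103.2   -0.   151.8] -0.0
[-106.    0.  174.] -0.0
```

Request:
carry_out(targets=[{"dp": [-527,-422,0],"yaw": 73.3},{"dp": [-527,-422,0],"yaw": 73.3},{"dp": [-527,-422,0],"yaw": 73.3},{"dp": [-527,-422,0],"yaw": 73.3},{"dp": [-527,-422,0],"yaw": 73.3},{"dp": [-527,-422,0],"yaw": 73.3},{"dp": [-527,-422,0],"yaw": 73.3},{"dp": [-527,-422,0],"yaw": 73.3},{"dp": [-527,-422,0],"yaw": 73.3},{"dp": [-527,-422,0],"yaw": 73.3},{"dp": [-527,-422,0],"yaw": 73.3},{"dp": [-527,-422,0],"yaw": 73.3}], fingers=-1, grip_force=30)

```text
clock: 1.6
eef_pos: [561.4, 71.5, 212.5]
tcp_rot: [3.142, 0.001, 1.623]
contact_force: [-0.4, 0.6, 0.5]
opening: 0.002
grasp_force: 0.0
```

Request:
carry_out(targets=[{"dp": [0,0,40],"yaw": 0},{"dp": [0,0,74],"yaw": 0},{"dp": [-16,0,73],"yaw": 0},{"dp": [-32,0,72],"yaw": 0},{"dp": [-42,0,76],"yaw": 0},{"dp": [-52,0,81],"yaw": 0},{"dp": [-61,0,88],"yaw": 0},{"dp": [-70,0,95],"yaw": 0}])

```text
clock: 2.6
eef_pos: [563.7, 3.8, 117.6]
tcp_rot: [3.142, -0.0, 1.626]
contact_force: [-0.3, 0.8, 0.3]
opening: -0.001
grasp_force: 0.4
```

Run:
```python
from h import *
print(r.tip_reach,r.sense()["contact_force"])
o=np.hstack([r.grab_frame(n)[:,:,::-1][:, :] for n in ("scene",)]+[r.grab_frame("wrist")[:,:,::-1]])
cv2.imwrite("pics/b1.png",cv2.resize(o,(800,300)))
```

```text
8.0 [-0.30350871  0.81129114  0.33285729]
```

View pics/b1.png

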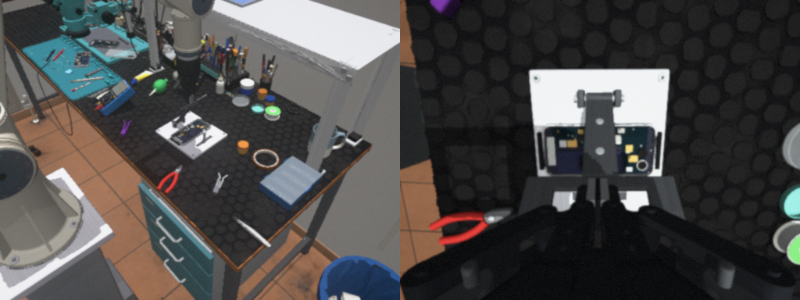

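The wrist view shows the bar at (600,130) with the fingers over the start of its end plate, so the sweep can go on.

Request:
carry_out(targets=[{"dp": [-8,0,8],"yaw": 0},{"dp": [-15,0,16],"yaw": 0},{"dp": [-21,0,26],"yaw": 0},{"dp": [-26,0,36],"yaw": 0},{"dp": [-30,0,46],"yaw": 0},{"dp": [-33,0,57],"yaw": 0},{"dp": [-35,0,65],"yaw": 0},{"dp": [-36,0,71],"yaw": 0},{"dp": [-36,0,75],"yaw": 0},{"dp": [-36,0,77],"yaw": 0}])

```text
clock: 3.95
eef_pos: [565.7, -31.5, 40.8]
tcp_rot: [-3.141, -0.0, 1.627]
contact_force: [-0.0, -0.3, 1.7]
opening: -0.001
grasp_force: 0.4
```

Request:
carry_out(targets=[{"dp": [0,0,1.5],"yaw": 0},{"dp": [0,0,3],"yaw": 0},{"dp": [0,0,4],"yaw": 0},{"dp": [0,0,4],"yaw": 0}])

```text
clock: 4.45
eef_pos: [565.8, -31.5, 37.0]
tcp_rot: [3.141, -0.0, 1.626]
contact_force: [1.1, -0.7, 0.2]
opening: 0.001
grasp_force: 0.1
```

Request:
carry_out(targets=[{"dp": [0,0,1],"yaw": 0},{"dp": [0,0,2],"yaw": 0},{"dp": [0,0,2],"yaw": 0}])

```text
clock: 4.82
eef_pos: [565.7, -31.6, 34.9]
tcp_rot: [-3.142, -0.0, 1.626]
contact_force: [-0.4, 0.7, 0.2]
opening: -0.005
grasp_force: 0.1
```

Run:
```python
from h import *
w=r.grab_frame("wrist")[:,:,::-1];s=r.grab_frame("scene")[:,:,::-1]
cv2.imwrite("pics/b2.png",np.hstack([cv2.resize(w,(480,360)),cv2.resize(s[125:215,190:270],(320,360),interpolation=2)]))
```

```text
(no output)
```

View pics/b2.png

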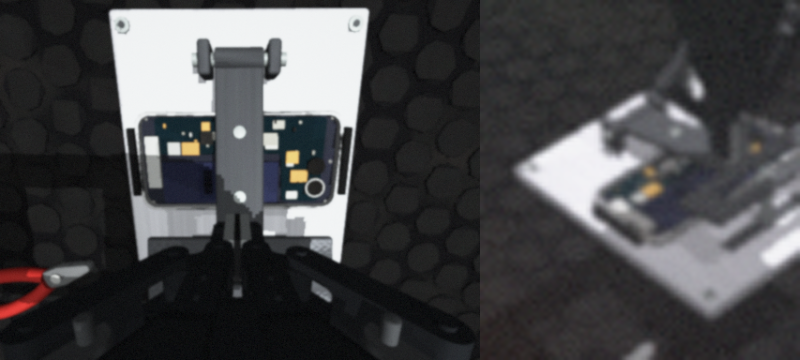

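Request:
carry_out(targets=[{"dp": [0,0,1],"yaw": 0},{"dp": [0,0,2],"yaw": 0},{"dp": [0,0,2],"yaw": 0}])

```text
clock: 5.3
eef_pos: [565.7, -31.6, 32.9]
tcp_rot: [-3.142, -0.0, 1.626]
contact_force: [-0.7, -0.4, 0.5]
opening: -0.004
grasp_force: 0.1
```

Request:
carry_out(targets=[{"dp": [0,0,1],"yaw": 0},{"dp": [0,0,2],"yaw": 0},{"dp": [0,0,2],"yaw": 0}])

```text
clock: 5.68
eef_pos: [565.7, -31.5, 30.9]
tcp_rot: [-3.142, -0.0, 1.626]
contact_force: [0.7, -0.2, 0.6]
opening: 0.002
grasp_force: 0.1
```

Run:
```python
from h import *
s=r.sense();print(s["contact_force"])
w=r.grab_frame("wrist")[:,:,::-1];t=r.grab_frame("top")[:,:,::-1]
p=s["eef_pos"];print(proj("wrist",[p,p-[0,0,8]]), proj("wrist",[j2w(0,-53,30),j2w(0,-66,56),j2w(-59,-87,30),j2w(59,-87,30),j2w(59,-45,30)]))
cv2.imwrite("pics/b3.png",cv2.resize(w[200:384,150:350],(800,736))[:600])
```

```text
[ 0.6758068  -0.1511876   0.56188371]
[[254.18131475 230.83315315]
 [254.11225552 226.4146381 ]] [[254.34016773 256.42665637]
 [254.58304125 296.88987922]
 [171.14876424 299.97373495]
 [337.31637714 299.94940532]
 [342.48760602 245.55895283]]
```

View pics/b3.png

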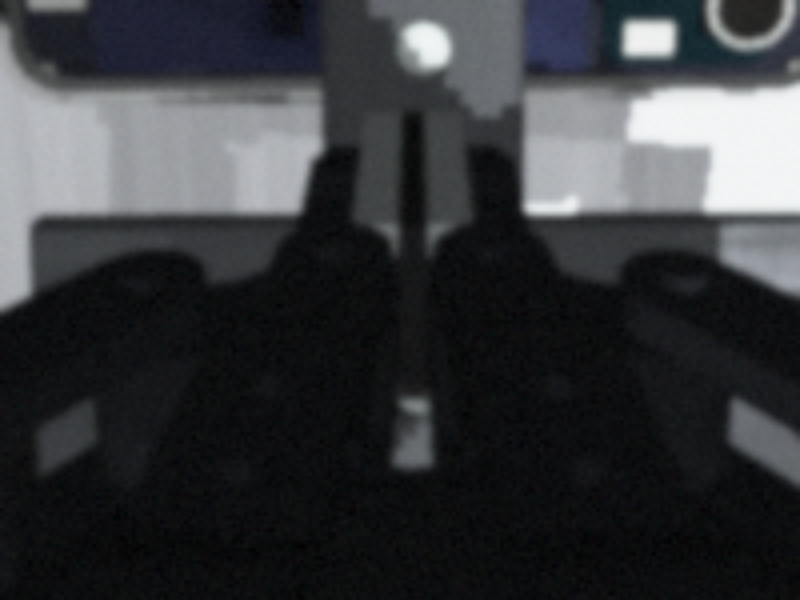

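Run:
```python
from h import *
c=r.get_calibration("wrist");R=cv2.Rodrigues(c["rvec"])[0];print(c["fx"],-R.T@c["tvec"],R[2])
for y in(-46,-35,-20,0,20):
    for z in (30,36,42):
        q=proj("wrist",[j2w(-15,y,z),j2w(15,y,z)]);print(y,z,q.round(1).tolist(),round(q[1,0]-q[0,0],1))
print(proj("wrist",[j2w(-59,-45,z) for z in(30,40,50)]+[j2w(59,-45,z) for z in(30,40,50)]))
w=r.grab_frame("wrist")[:,:,::-1];cv2.imwrite("pics/w3.png",w)
g=w.max(2)
for row in(140,160,180,200,215,225,240): print(row,g[row,215:300:2].tolist())
cv2.imwrite("pics/b4.png",np.hstack([cv2.resize(r.grab_frame("top")[130:220,160:260,::-1],(400,360),interpolation=2),cv2.resize(w[90:270,130:380],(400,360),interpolation=2)]))
```

```text
265.24734788386934 [561.04417881  34.04497174 193.3052795 ] [ 0.01486749 -0.25712834 -0.96626289]
-46 30 [[232.0, 246.9], [276.7, 246.9]] 44.8
-46 36 [[231.3, 251.0], [277.6, 251.0]] 46.3
-46 42 [[230.5, 255.3], [278.4, 255.3]] 47.9
-35 30 [[231.6, 231.6], [277.1, 231.6]] 45.5
-35 36 [[230.9, 235.2], [278.0, 235.2]] 47.0
-35 42 [[230.2, 239.0], [278.9, 239.0]] 48.7
-20 30 [[231.2, 209.9], [277.7, 209.9]] 46.5
-20 36 [[230.4, 212.8], [278.6, 212.8]] 48.1
-20 42 [[229.6, 215.9], [279.5, 215.9]] 49.9
0 30 [[230.5, 179.4], [278.5, 179.4]] 48.0
0 36 [[229.7, 181.3], [279.4, 181.3]] 49.7
0 42 [[228.9, 183.3], [280.4, 183.3]] 51.6
20 30 [[229.8, 146.9], [279.3, 146.9]] 49.5
20 36 [[229.0, 147.7], [280.3, 147.7]] 51.3
20 42 [[228.1, 148.5], [281.4, 148.5]] 53.3
[[166.19562277 245.55909009]
 [161.22354075 252.38304324]
 [155.64398283 260.04072905]
 [342.48760602 245.55895283]
 [347.66237086 252.37949307]
 [353.46904014 260.0329078 ]]
140 [120, 138, 139, 138, 98, 61, 59, 56, 95, 103, 109, 102, 107, 108, 108, 105, 98, 190, 233, 236, 240, 239, 238, 217, 123, 110, 106, 107, 105, 109, 116, 111, 10
[... 531 characters left out ...]
 110, 112, 112, 112, 108, 113, 110, 111, 115, 114, 113, 112, 118, 116, 105, 82, 81, 82, 81, 82, 81, 86, 82, 67, 41]
215 [53, 49, 51, 52, 51, 51, 53, 52, 49, 52, 56, 57, 56, 56, 54, 54, 54, 75, 122, 137, 205, 230, 228, 187, 121, 117, 114, 117, 112, 116, 119, 112, 102, 73, 66, 71, 81, 89, 88, 89, 83, 66, 53]
225 [114, 115, 110, 107, 104, 104, 99, 96, 58, 53, 58, 54, 54, 53, 56, 54, 54, 55, 57, 56, 54, 58, 58, 52, 52, 87, 106, 116, 114, 116, 114, 107, 96, 113, 151, 148, 145, 155, 161, 164, 160, 158, 152]
240 [189, 186, 184, 186, 186, 186, 136, 52, 16, 13, 11, 19, 38, 68, 66, 72, 69, 55, 16, 14, 26, 62, 67, 65, 68, 62, 29, 16, 10, 16, 11, 25, 58, 147, 184, 187, 185, 185, 185, 190, 193, 189, 191]
```

View pics/b4.png

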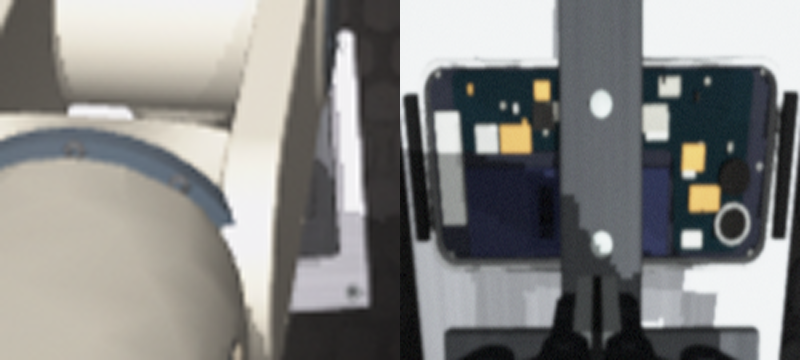

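Bar edges at 230 to 281 px and the plate's inner edge at row 254 mean the plate is still about 12 mm up. There is no contact force yet, so I'll keep pressing slowly.

Request:
carry_out(targets=[{"dp": [0,0,1],"yaw": 0},{"dp": [0,0,2],"yaw": 0},{"dp": [0,0,3],"yaw": 0},{"dp": [0,0,3],"yaw": 0}])

```text
clock: 6.38
eef_pos: [565.7, -31.5, 27.9]
tcp_rot: [-3.142, -0.0, 1.626]
contact_force: [0.3, -0.8, 0.8]
opening: -0.001
grasp_force: 0.0
```

Run:
```python
from h import *
print(r.sense()["contact_force"],r.sense()["eef_pos"])
a=cv2.imread("pics/w3.png").max(2);w=r.grab_frame("wrist")[:,:,::-1];cv2.imwrite("pics/w4.png",w);g=w.max(2)
for c in(175,190,200):print(a[240:270,c].tolist(),g[240:270,c].tolist())
print(proj("wrist",[j2w(-59,-45,z) for z in(30,40,50)]))
for im in(a,g): print(im[225,220:300:2].tolist(), im[262,150:180:2].tolist())
```

```text
[ 0.25955637 -0.82277316  0.79511934] [565.74611486 -31.54956891  27.90796283]
[187, 187, 188, 184, 187, 187, 187, 187, 186, 184, 185, 184, 174, 132, 83, 50, 51, 59, 68, 66, 69, 68, 68, 66, 56, 42, 27, 14, 14, 16] [183, 184, 184, 181, 183, 182, 182, 185, 182, 179, 177, 183, 179, 162, 110, 63, 43, 50, 61, 68, 70, 64, 67, 65, 62, 40, 24, 18, 14, 14]
[163, 163, 164, 165, 164, 164, 160, 165, 165, 163, 163, 165, 153, 116, 71, 45, 49, 57, 65, 68, 66, 54, 39, 24, 15, 13, 10, 15, 15, 17] [160, 164, 164, 160, 164, 163, 160, 166, 162, 163, 165, 163, 158, 142, 97, 51, 43, 48, 56, 65, 68, 56, 41, 22, 11, 15, 17, 17, 14, 14]
[161, 161, 158, 161, 163, 158, 162, 162, 162, 159, 162, 159, 145, 112, 69, 43, 45, 54, 60, 62, 59, 61, 62, 58, 54, 46, 37, 21, 25, 20] [162, 159, 164, 159, 160, 161, 162, 159, 162, 161, 162, 160, 155, 139, 96, 56, 42, 45, 56, 60, 63, 64, 62, 61, 52, 46, 35, 25, 26, 22]
[[164.67055187 247.49742135]
 [159.52305485 254.55560653]
 [153.73487522 262.49228789]]
[110, 102, 106, 107, 103, 74, 48, 53, 53, 57, 57, 53, 55, 54, 58, 53, 57, 58, 56, 55, 56, 54, 67, 96, 111, 113, 116, 114, 106, 104, 95, 137, 154, 146, 148, 158, 160, 164, 156, 154] [185, 187, 185, 170, 85, 62, 65, 66, 66, 65, 64, 67, 69, 68, 65]
[90, 87, 86, 86, 92, 76, 55, 52, 52, 54, 55, 54, 51, 55, 58, 51, 53, 52, 55, 52, 54, 58, 56, 72, 108, 114, 115, 115, 116, 109, 111, 148, 156, 158, 157, 160, 158, 157, 158, 158] [184, 189, 188, 166, 87, 65, 64, 65, 63, 67, 65, 68, 67, 67, 60]
```

Request:
carry_out(targets=[{"dp": [0,0,1],"yaw": 0},{"dp": [0,0,2],"yaw": 0},{"dp": [0,0,3],"yaw": 0},{"dp": [0,0,3],"yaw": 0}])

```text
clock: 6.92
eef_pos: [565.7, -31.5, 24.9]
tcp_rot: [3.142, -0.0, 1.626]
contact_force: [-0.2, -0.6, 0.1]
opening: 0.001
grasp_force: 0.0
```

Run:
```python
from h import *
print(r.sense()["contact_force"],r.sense()["joint_efforts"],r.sense()["eef_pos"])
w=r.grab_frame("wrist")[:,:,::-1];cv2.imwrite("pics/w5.png",w);g=w.max(2)
for c in(175,190,200):print(g[240:270,c].tolist())
print(proj("wrist",[j2w(-59,-45,z) for z in(30,40,50)]))
cv2.imwrite("pics/b5.png",np.hstack([cv2.resize(r.grab_frame("scene")[130:210,185:285,::-1],(800,600),interpolation=2)]))
```

```text
[-0.22004748 -0.61777704  0.1312919 ] [ 7.25400132e-04 -6.00163794e+01 -2.30647248e+01 -3.13343327e-03
  6.07751062e-03  2.34891322e-04] [565.74440429 -31.54026053  24.89918251]
[167, 168, 172, 172, 174, 172, 170, 172, 175, 170, 170, 170, 172, 165, 135, 88, 48, 46, 55, 65, 66, 67, 68, 68, 63, 44, 29, 15, 15, 15]
[163, 165, 162, 164, 159, 162, 164, 163, 164, 161, 162, 162, 161, 150, 113, 72, 40, 42, 56, 58, 68, 58, 40, 24, 14, 15, 18, 13, 17, 14]
[159, 159, 161, 158, 163, 160, 161, 163, 161, 160, 161, 161, 158, 143, 113, 68, 43, 41, 54, 59, 61, 63, 59, 57, 55, 38, 35, 22, 22, 23]
[[163.22607094 249.55732671]
 [157.89946226 256.86446802]
 [151.89725234 265.09841174]]
```

View pics/b5.png

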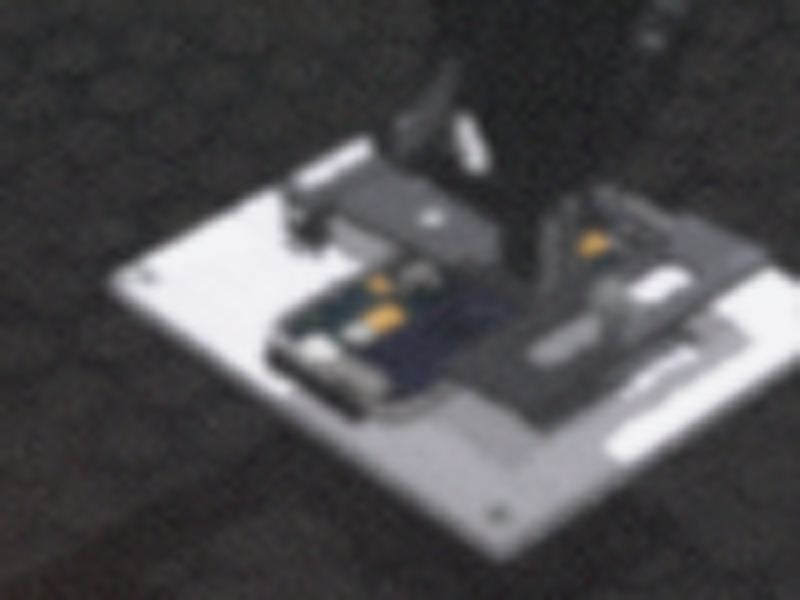

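The plate is still roughly 10 mm up, with the pin head at crop (615,300) barely standing proud, and it moves with the tool. Continue down.

Request:
carry_out(targets=[{"dp": [0,0,1.5],"yaw": 0},{"dp": [0,0,3],"yaw": 0},{"dp": [0,0,4],"yaw": 0},{"dp": [0,0,5],"yaw": 0},{"dp": [0,0,5],"yaw": 0}])

```text
clock: 7.65
eef_pos: [565.7, -31.5, 19.9]
tcp_rot: [-3.141, -0.0, 1.626]
contact_force: [0.3, 0.3, 0.7]
opening: -0.004
grasp_force: 0.0
```

Request:
carry_out(targets=[{"dp": [0,0,1],"yaw": 0},{"dp": [0,0,2],"yaw": 0},{"dp": [0,0,3],"yaw": 0},{"dp": [0,0,3],"yaw": 0}])

```text
clock: 8.15
eef_pos: [565.7, -31.5, 16.9]
tcp_rot: [-3.141, -0.0, 1.626]
contact_force: [-0.4, 0.2, 0.1]
opening: 0.001
grasp_force: 0.0
```

Run:
```python
from h import *
print(r.sense()["contact_force"],r.sense()["eef_pos"])
w=r.grab_frame("wrist")[:,:,::-1];cv2.imwrite("pics/w6.png",w);g=w.max(2)
for c in(175,190):print(g[240:270,c].tolist())
print(proj("wrist",[j2w(-59,-45,z) for z in(30,40,50)]))
```

```text
[-0.4387067   0.18463139  0.06686129] [565.68316524 -31.52769375  16.85748667]
[160, 162, 155, 158, 159, 157, 159, 160, 161, 158, 159, 159, 155, 156, 143, 105, 59, 34, 41, 50, 60, 63, 59, 61, 57, 45, 27, 15, 15, 18]
[165, 164, 166, 165, 162, 165, 162, 167, 163, 165, 164, 166, 165, 163, 144, 103, 63, 37, 46, 50, 55, 55, 32, 28, 18, 17, 15, 18, 12, 20]
[[159.02401859 255.34880803]
 [153.16733519 263.3844785 ]
 [146.5281196  272.49382333]]
```

Request:
carry_out(targets=[{"dp": [0,0,0.5],"yaw": 0},{"dp": [0,0,1],"yaw": 0},{"dp": [0,0,1],"yaw": 0}])

```text
clock: 8.57
eef_pos: [565.7, -31.6, 15.9]
tcp_rot: [-3.142, -0.0, 1.626]
contact_force: [-0.4, 0.3, 1.5]
opening: -0.004
grasp_force: 0.1
```

Request:
carry_out(targets=[{"dp": [0,0,0.5],"yaw": 0},{"dp": [0,0,1],"yaw": 0},{"dp": [0,0,1.5],"yaw": 0},{"dp": [0,0,1.5],"yaw": 0}])

```text
clock: 9.07
eef_pos: [565.7, -31.6, 14.4]
tcp_rot: [-3.142, 0.0, 1.626]
contact_force: [-0.6, 0.1, -0.7]
opening: -0.003
grasp_force: 0.1
```

Run:
```python
from h import *
print(r.sense()["contact_force"],r.sense()["eef_pos"])
w=r.grab_frame("wrist")[:,:,::-1];cv2.imwrite("pics/w7.png",w);g=w.max(2)
for c in(175,190):print(g[240:270,c].tolist())
print(proj("wrist",[j2w(-59,-45,z) for z in(30,40,50)]))
s=r.grab_frame("scene")[:,:,::-1];cv2.imwrite("pics/b6.png",np.hstack([cv2.resize(s[135:205,195:285],(400,311),interpolation=2),cv2.resize(w[90:384,80:430],(400,311),interpolation=2)]))
```

```text
[-0.58134681  0.07555992 -0.70992705] [565.7259051  -31.58513864  14.43289271]
[158, 160, 159, 159, 159, 158, 158, 160, 157, 157, 158, 159, 153, 159, 143, 102, 59, 35, 43, 54, 60, 64, 68, 66, 59, 45, 26, 22, 18, 12]
[168, 165, 164, 164, 166, 167, 167, 164, 166, 167, 166, 166, 163, 158, 149, 108, 60, 39, 41, 55, 62, 56, 39, 24, 15, 14, 8, 9, 14, 20]
[[157.50500818 257.18186389]
 [151.46275787 265.46152954]
 [144.59962155 274.86605124]]
```

View pics/b6.png

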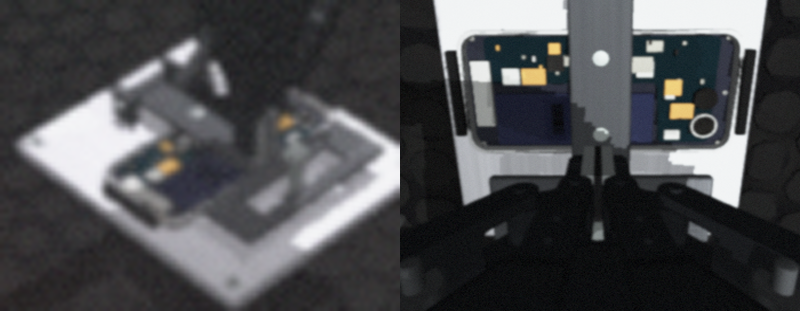

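Request:
carry_out(targets=[{"dp": [0,0,0.5],"yaw": 0},{"dp": [0,0,1],"yaw": 0},{"dp": [0,0,1.5],"yaw": 0},{"dp": [0,0,2],"yaw": 0},{"dp": [0,0,2],"yaw": 0}])

```text
clock: 9.8
eef_pos: [565.7, -31.6, 12.4]
tcp_rot: [-3.142, -0.0, 1.626]
contact_force: [0.5, -0.2, -0.7]
opening: 0.001
grasp_force: 0.1
```

Run:
```python
from h import *
w=r.grab_frame("wrist")[:,:,::-1];cv2.imwrite("pics/w8.png",w);g=w.max(2)
print(g[240:270,175].tolist())
print(proj("wrist",[j2w(-59,-45,z) for z in(30,40,50)]), r.sense()["qvel"].round(3), proj("wrist",[j2w(x,y,z) for x,y,z in((-15,0,30),(15,0,30),(-85,0,12),(85,0,12),(-70,20,20),(70,20,20))]))
row=int(proj("wrist",[j2w(0,0,30)])[0,1])
for rr in (row,row+25): print(rr,g[rr,215:300].tolist())
```

```text
[165, 160, 159, 162, 159, 159, 157, 159, 158, 157, 159, 158, 158, 155, 142, 102, 56, 41, 39, 46, 61, 66, 69, 70, 58, 46, 24, 16, 19, 15]
[[156.39649077 258.73919667]
 [150.20385362 267.22643982]
 [143.1582932  276.88264653]] [-0.001  0.001 -0.    -0.001 -0.001 -0.001] [[227.72050163 185.62158458]
 [281.45326095 185.62908797]
 [118.06729026 179.44292696]
 [390.55168042 179.48653829]
 [132.81126347 147.88295941]
 [376.15359481 147.94733927]]
185 [42, 40, 46, 40, 38, 38, 38, 40, 43, 37, 42, 37, 39, 49, 68, 85, 96, 105, 106, 104, 105, 107, 106, 104, 101, 103, 104, 106, 105, 107, 103, 106, 105, 109, 106, 106, 103, 106, 105, 105, 106, 103, 103, 102, 112, 105, 108, 106, 107, 107, 108, 111, 106, 105, 107, 105, 105, 105, 108, 109, 112, 112, 109, 111, 103, 101, 86, 76, 78, 78, 85, 86, 83, 83, 86, 84, 88, 83, 86, 86, 86, 82, 84, 84, 84]
210 [23, 23, 19, 20, 15, 19, 22, 25, 34, 39, 37, 43, 41, 37, 40, 43, 47, 50, 51, 53, 55, 56, 57, 50, 54, 58, 55, 55, 53, 52, 54, 55, 55, 58, 59, 61, 60, 63, 74, 85, 102, 112, 111, 111, 111, 106, 104, 107, 103, 103, 100, 105, 105, 105, 104, 105, 105, 103, 101, 109, 107, 110, 108, 107, 99, 90, 82, 86, 82, 83, 82, 83, 84, 85, 86, 84, 83, 85, 80, 84, 84, 84, 82, 80, 83]
```

Run:
```python
from h import *
for f in("w3","w8"):
    g=cv2.imread(f"pics/{f}.png").min(2)
    for rr in(100,120,179): 
        x=np.nonzero(g[rr]>140)[0]; print(f,rr,x.min(),x.max())
    print(g[179,100:140].tolist(),g[179,375:410].tolist())
# jig yardstick: width of the base along rows, current pose
for y in(60,40,0): print(proj("wrist",[j2w(-85,y,12),j2w(85,y,12)]).round(1).tolist())
c=r.get_calibration("wrist");R=cv2.Rodrigues(c["rvec"])[0];print(-R.T@c["tvec"],r.sense()["eef_pos"])
```

```text
w3 100 124 386
w3 120 126 383
w3 179 156 376
[15, 18, 17, 14, 20, 16, 16, 15, 16, 8, 11, 17, 20, 13, 21, 16, 20, 16, 9, 16, 17, 14, 14, 17, 19, 16, 18, 15, 16, 13, 12, 15, 34, 79, 125, 134, 98, 54, 25, 11] [204, 194, 132, 61, 30, 21, 20, 19, 20, 22, 20, 28, 31, 32, 35, 38, 36, 35, 41, 37, 35, 34, 37, 31, 37, 37, 36, 36, 38, 32, 34, 36, 36, 33, 32]
w8 100 109 401
w8 120 112 398
w8 179 144 390
[21, 12, 18, 15, 12, 16, 11, 20, 16, 19, 22, 15, 15, 14, 11, 18, 16, 16, 30, 67, 114, 124, 87, 43, 17, 21, 16, 17, 17, 15, 17, 15, 34, 80, 107, 90, 73, 64, 61, 57] [134, 175, 150, 78, 31, 14, 28, 32, 29, 27, 26, 32, 58, 128, 186, 175, 116, 50, 22, 20, 23, 20, 24, 20, 13, 13, 17, 22, 23, 24, 30, 28, 32, 29, 29]
[[104.2, 75.0], [404.8, 75.2]]
[[109.1, 112.1], [399.7, 112.2]]
[[118.1, 179.4], [390.6, 179.5]]
[561.1005627   34.00960032 174.83300802] [565.72331343 -31.54672282  12.42080558]
```

Request:
carry_out(targets=[{"dp": [0,0,0.5],"yaw": 0},{"dp": [0,0,1],"yaw": 0},{"dp": [0,0,1],"yaw": 0},{"dp": [0,0,1],"yaw": 0}])

```text
clock: 10.35
eef_pos: [565.8, -31.6, 11.7]
tcp_rot: [3.142, 0.0, 1.627]
contact_force: [-1.3, 0.1, 5.6]
opening: -0.0
grasp_force: 2.8
```

Run:
```python
from h import *
print(r.sense()["contact_force"])
for f in("w3","w6","w8"):
    g=cv2.imread(f"pics/{f}.png").max(2)
    for rr in(256,258,260): print(f,rr,g[rr,146:176].tolist())
    print(f,"col 247..", g[195:245,247].tolist(), g[195:245,261].tolist())
s=r.grab_frame("scene")[:,:,::-1];w=r.grab_frame("wrist")[:,:,::-1]
cv2.imwrite("pics/s9.png",s);cv2.imwrite("pics/w9.png",w)
# predicted scene pixels: plate corners/end edges at a=0
for a in(0,.05,.1):
  q=[(x,66-rr*np.cos(a)+3*np.sin(a),27+rr*np.sin(a)+3*np.cos(a)) for x,rr in((-59,111),(-59,153),(59,153),(-15,60),(15,60))]
  print(a,proj("scene",[j2w(*p) for p in q]).round(1).tolist())
```

```text
[-1.34635429  0.05817357  5.60346259]
w3 256 [180, 183, 185, 185, 183, 187, 186, 184, 186, 184, 174, 138, 98, 69, 55, 52, 48, 45, 51, 49, 46, 48, 47, 46, 44, 48, 49, 46, 44, 51]
w3 258 [182, 184, 180, 186, 185, 186, 185, 185, 187, 185, 172, 131, 87, 66, 60, 59, 62, 62, 58, 58, 62, 62, 58, 65, 64, 62, 61, 62, 65, 68]
w3 260 [178, 183, 184, 181, 184, 186, 186, 189, 188, 185, 171, 131, 84, 69, 64, 63, 67, 62, 67, 64, 65, 64, 61, 66, 63, 65, 68, 69, 71, 69]
w3 col 247.. [107, 113, 111, 111, 110, 110, 109, 108, 111, 101, 84, 75, 68, 64, 61, 56, 58, 62, 57, 56, 54, 59, 53, 54, 55, 57, 55, 54, 54, 52, 54, 54, 59, 66, 68, 72, 67, 67, 69, 72, 71, 66, 69, 68, 69, 69, 69, 70, 66, 70] [112, 114, 114, 114, 112, 113, 111, 116, 113, 112, 114, 124, 149, 185, 210, 227, 232, 234, 231, 219, 187, 140, 95, 78, 76, 84, 82, 70, 60, 52, 52, 54, 56, 61, 65, 70, 68, 71, 70, 69, 70, 68, 69, 70, 73, 65, 69, 69, 70, 69]
w6 256 [187, 183, 182, 182, 181, 184, 187, 187, 189, 188, 185, 186, 174, 151, 129, 102, 88, 81, 81, 77, 78, 78, 73, 70, 67, 65, 61, 61, 63, 59]
w6 258 [186, 185, 185, 185, 182, 184, 189, 188, 188
[... 1112 characters left out ...]
col 247.. [106, 104, 102, 107, 105, 105, 105, 104, 105, 99, 95, 81, 72, 66, 64, 55, 55, 56, 54, 56, 56, 58, 56, 56, 57, 55, 53, 55, 51, 50, 56, 53, 56, 64, 70, 67, 70, 70, 65, 72, 72, 68, 69, 67, 67, 68, 68, 68, 70, 68] [104, 107, 107, 106, 105, 108, 102, 102, 105, 105, 105, 104, 108, 103, 106, 104, 107, 119, 147, 179, 196, 193, 176, 165, 153, 127, 95, 72, 61, 55, 52, 52, 60, 66, 71, 70, 73, 67, 66, 71, 68, 70, 67, 70, 70, 72, 68, 68, 71, 68]
0 [[239.5, 182.3], [250.5, 190.1], [281.5, 169.1], [238.6, 165.8], [246.5, 160.9]]
0.05 [[239.4, 180.7], [250.4, 187.9], [281.5, 166.9], [238.6, 164.9], [246.4, 160.1]]
0.1 [[239.1, 179.0], [250.1, 185.6], [281.5, 164.7], [238.4, 164.1], [246.3, 159.2]]
```

Request:
carry_out(targets=[{"dp": [0,0,0.5],"yaw": 0},{"dp": [0,0,1],"yaw": 0},{"dp": [0,0,1],"yaw": 0}])

```text
clock: 10.82
eef_pos: [565.8, -31.6, 11.6]
tcp_rot: [3.141, 0.0, 1.626]
contact_force: [-5.2, 0.2, 15.3]
opening: -0.001
grasp_force: 8.1
```

Run:
```python
from h import *
s=r.sense();print(s["contact_force"],s["wrist_torque"],s["eef_pos"])
```

```text
[-5.2404932   0.19898257 15.27137413] [ 0.04578626  0.80968277 -0.01430323] [565.84088725 -31.58449807  11.55942786]
```

Request:
carry_out(targets=[{"dp": [0,0,-15],"yaw": 0},{"dp": [0,0,-60],"yaw": 0},{"dp": [0,0,-110],"yaw": 0},{"dp": [-40,0,-160],"yaw": 0},{"dp": [-80,0,-190],"yaw": 0},{"dp": [-80,0,-190],"yaw": 0},{"dp": [-80,0,-190],"yaw": 0}], fingers=1)

```text
clock: 11.7
eef_pos: [569.6, -111.1, 200.0]
tcp_rot: [-3.141, -0.001, 1.626]
contact_force: [-0.1, -0.1, -0.5]
opening: 0.998
grasp_force: 0.0
```

Run:
```python
from h import *
s=r.sense();print(s["contact_force"],s["eef_pos"],r.tip_reach)
w=r.grab_frame("wrist")[:,:,::-1];cv2.imwrite("pics/w10.png",w)
t=r.grab_frame("top")[:,:,::-1];cv2.imwrite("pics/t10.png",t)
np.savez("c10.npz",**r.get_calibration("wrist"))
for n in("wrist","top"):print(n,proj(n,[j2w(0,-66,56),j2w(-59,-87,30),j2w(59,-87,30),[450,-250,18],[475,-236,8]]).round(1).tolist())
cv2.imwrite("pics/b7.png",np.hstack([w,cv2.resize(t[155:200,215:250],(288,384),interpolation=2)]))
```

```text
[-0.12134608 -0.10180431 -0.48911539] [ 569.57925583 -111.07927021  200.0048276 ] 8.0
wrist [[254.5, 144.2], [207.1, 160.0], [301.7, 160.1], [165.7, 269.2], [184.6, 258.0]]
top [[234.8, 169.1], [245.7, 195.3], [243.0, 146.6], [314.7, 220.8], [308.2, 210.7]]
```

View pics/b7.png

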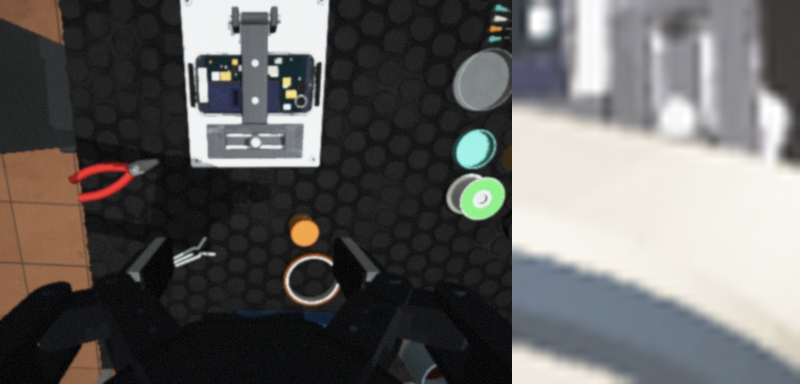

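Run:
```python
from h import *
np.set_printoptions(precision=2,suppress=True)
c={k:v for k,v in np.load("c10.npz").items()}
w=cv2.imread("pics/w10.png");g=w.min(2)
m=np.zeros_like(g);m[232:272,172:222]=g[232:272,172:222]>95
ys,xs=np.nonzero(m);p=cast("wrist",np.c_[xs,ys],8,c)[:,:2]
i=np.argmax(xs);j=np.argmin(ys);print(len(p),xs[[i,j]],ys[[i,j]],p[[i,j]],"tipmid",p[[i,j]].mean(0))
t=cv2.imread("pics/top0.png");g2=t.min(2);m2=np.zeros_like(g2);m2[188:230,290:325]=g2[188:230,290:325]>80
ys,xs=np.nonzero(m2);q=cast("top",np.c_[xs,ys],8)[:,:2];print("top ext",q[np.argmin(xs)],q[np.argmin(ys)],q[np.argmax(ys)])
# block by pinkish-grey colour in top: just pixels within row>=214
b=np.c_[xs,ys][ys>=216];print("blk px",b.mean(0),cast("top",b.mean(0),16))
mu=q.mean(0);e=-np.linalg.svd(q-mu)[2][0];print(mu,e,np.arctan2(e[1],e[0]))
# legs only from top (rows 200..214)
l=q[(ys>=204)&(ys<=213)];f=cv2.fitLine(l.astype(np.float32),2,0,.01,.01).ravel();print("leg line",f)
# pin head
h=np.zeros_like(g);h[134:150,246:267]=g[134:150,246:267]
u,v=np.nonzero(h>190)[::-1];print("head px",u.mean(),v.mean(),len(u),cast("wrist",[u.mean(),v.mean()],56,c))
```

```text
347 [215 204] [253 238] [[ 519.37 -225.38]
 [ 503.11 -202.64]] tipmid [ 511.24 -214.01]
top ext [ 505.85 -202.64] [ 520.27 -226.82] [ 438.46 -249.13]
blk px [314.3  220.44] [[ 450.96 -249.28   16.  ]]
[ 475.41 -237.23] [0.87 0.49] 0.5144325365485863
leg line [   0.63    0.78  479.86 -234.72]
head px 257.35353535353534 141.4747474747475 99 [[570.62 -60.23  56.  ]]
```

The wrist view shows the bar flat, with the plate at (207..302,158) as predicted. The pin head is at (257,142) and the clip legs reach tips at (204,238) and (215,253). Next I go over the clip.

Run:
```python
from h import *
dp([[450,-250,100,.518]])
```

```text
[-132.6 -126.9   99.2] 63.5
```

Request:
carry_out(targets=[{"dp": [-40,-40,5],"yaw": 10},{"dp": [-85,-80,15],"yaw": 20},{"dp": [-132.6,-126.9,40],"yaw": 30},{"dp": [-132.6,-126.9,70],"yaw": 40},{"dp": [-132.6,-126.9,99],"yaw": 51},{"dp": [-132.6,-126.9,99],"yaw": 62},{"dp": [-132.6,-126.9,99],"yaw": 63.5},{"dp": [-132.6,-126.9,99],"yaw": 63.5}], fingers=-0.05)

```text
clock: 12.8
eef_pos: [451.0, -250.4, 101.3]
tcp_rot: [-3.141, 0.0, 0.522]
contact_force: [-0.4, -0.0, 0.2]
opening: 0.474
grasp_force: 0.0
```

Run:
```python
from h import *
s=r.sense();print(s["eef_pos"],s["tcp_rot"],s["opening"])
w=r.grab_frame("wrist")[:,:,::-1];cv2.imwrite("pics/w11.png",w);np.savez("c11.npz",**r.get_calibration("wrist"))
g=w.min(2)
def L(x,y,z):return [450+x*np.cos(.518)-y*np.sin(.518),-250+x*np.sin(.518)+y*np.cos(.518),z]
names=dict(tipL=(72,14,8),tipR=(72,-14,8),throat=(55,0,8),blkfront=(12,0,18))
for k,v in names.items(): print(k,proj("wrist",[L(*v)]).round(1))
m=np.zeros_like(g);m[150:260,200:320]=(g[150:260,200:320]>110)
ys,xs=np.nonzero(m);print(len(xs),xs.min(),xs.max(),ys.min(),ys.max())
cn=[c for c in cv2.findContours(m,0,2)[0] if cv2.contourArea(c)>15]
for c in cn: print(cv2.contourArea(c),cv2.boundingRect(c))
```

```text
[ 451.02651201 -250.36553705  101.32211066] [-3.14128583e+00  1.21214070e-04  5.22072155e-01] 0.4744975966712605
tipL [[237.9 119.5]]
tipR [[268.1 119.6]]
throat [[252.9 138.4]]
blkfront [[252.7 185.3]]
1534 200 312 150 259
242.5 (294, 229, 19, 31)
149.0 (200, 229, 12, 31)
983.0 (242, 150, 22, 60)
```

Clip block blob spans columns 242 to 264 and the prediction is 253, so it is centred. Descending guarded.

Request:
carry_out(targets=[{"dp": [0,0,30],"yaw": 0},{"dp": [0,0,60],"yaw": 0},{"dp": [0,0,75],"yaw": 0},{"dp": [0,0,82],"yaw": 0},{"dp": [0,0,85],"yaw": 0},{"dp": [0,0,85],"yaw": 0}])

```text
clock: 13.6
eef_pos: [451.3, -251.1, 17.0]
tcp_rot: [3.141, -0.0, 0.518]
contact_force: [-0.5, -0.5, -0.0]
opening: 0.472
grasp_force: 0.0
```

Run:
```python
from h import *
s=r.sense();print(s["eef_pos"],s["contact_force"],s["opening"])
w=r.grab_frame("wrist")[:,:,::-1];cv2.imwrite("pics/w12.png",w)
p=s["eef_pos"];u=np.array([np.sin(.52),-np.cos(.52),0])*85*.474/2
print(proj("wrist",[p+u-[0,0,z] for z in(-20,0,8)]+[p-u-[0,0,z] for z in(-20,0,8)]).round(1).tolist())
g=w.max(2)
for c in(190,200,206,212,300,306): print(c,g[200:300:4,c].tolist())
```

```text
[ 451.26926968 -251.10923306   16.98954348] [-0.53751051 -0.4712404  -0.02348356] 0.471591507822417
[[288.9, 241.9], [284.9, 229.1], [283.5, 224.8], [219.7, 242.0], [223.3, 229.3], [224.6, 224.9]]
190 [68, 89, 87, 90, 87, 88, 83, 53, 53, 46, 48, 56, 52, 41, 73, 44, 42, 42, 40, 41, 41, 38, 46, 41, 44]
200 [69, 75, 86, 89, 90, 90, 90, 87, 74, 110, 181, 193, 190, 185, 174, 244, 239, 50, 40, 38, 42, 42, 41, 40, 41]
206 [61, 74, 75, 88, 89, 90, 77, 107, 191, 193, 191, 164, 87, 40, 35, 45, 50, 50, 51, 56, 60, 63, 59, 62, 61]
212 [64, 66, 61, 66, 82, 80, 53, 91, 115, 52, 34, 33, 31, 34, 29, 31, 28, 30, 33, 32, 30, 40, 51, 46, 56]
300 [62, 69, 68, 68, 65, 65, 65, 112, 194, 194, 192, 184, 134, 58, 35, 59, 60, 57, 61, 64, 65, 65, 61, 62, 62]
306 [99, 97, 70, 65, 69, 64, 58, 75, 64, 99, 178, 190, 192, 186, 200, 243, 236, 50, 42, 42, 39, 39, 40, 38, 40]
```

Request:
carry_out(targets=[{"dp": [0,0,2],"yaw": 0},{"dp": [0,0,4],"yaw": 0},{"dp": [0,0,6],"yaw": 0},{"dp": [0,0,6],"yaw": 0}])

```text
clock: 14.15
eef_pos: [450.7, -250.8, 10.3]
tcp_rot: [-3.141, 0.0, 0.518]
contact_force: [-0.7, -0.5, 0.6]
opening: 0.476
grasp_force: 0.0
```

Request:
carry_out(targets=[{"dp": [0,0,1],"yaw": 0},{"dp": [0,0,2],"yaw": 0},{"dp": [0,0,3],"yaw": 0},{"dp": [0,0,4],"yaw": 0},{"dp": [0,0,4],"yaw": 0}])

```text
clock: 14.78
eef_pos: [450.8, -250.8, 6.4]
tcp_rot: [-3.141, 0.0, 0.518]
contact_force: [0.3, -0.2, 0.8]
opening: 0.472
grasp_force: 0.0
```

Request:
carry_out(targets=[{"dp": [0,0,1],"yaw": 0},{"dp": [0,0,2],"yaw": 0},{"dp": [0,0,3],"yaw": 0},{"dp": [0,0,4],"yaw": 0},{"dp": [0,0,4],"yaw": 0}])

```text
clock: 15.4
eef_pos: [450.8, -250.9, 2.4]
tcp_rot: [-3.141, 0.0, 0.518]
contact_force: [-0.2, 1.1, 0.0]
opening: 0.476
grasp_force: 0.0
```

Request:
carry_out(targets=[{"dp": [0,0,1],"yaw": 0},{"dp": [0,0,2],"yaw": 0},{"dp": [0,0,3],"yaw": 0},{"dp": [0,0,4],"yaw": 0},{"dp": [0,0,4],"yaw": 0}])

```text
clock: 16.02
eef_pos: [450.8, -250.9, -1.6]
tcp_rot: [-3.141, 0.0, 0.518]
contact_force: [-1.2, 0.2, 0.2]
opening: 0.476
grasp_force: 0.0
```

Request:
carry_out(targets=[{"dp": [0,0,3],"yaw": 0},{"dp": [0,0,6],"yaw": 0},{"dp": [0,0,9],"yaw": 0},{"dp": [0,0,12],"yaw": 0},{"dp": [0,0,12],"yaw": 0}])

```text
clock: 16.65
eef_pos: [450.7, -250.8, -13.8]
tcp_rot: [-3.141, 0.0, 0.518]
contact_force: [-0.9, -0.5, 0.3]
opening: 0.473
grasp_force: 0.0
```

Request:
carry_out(targets=[{"dp": [0,0,1],"yaw": 0},{"dp": [0,0,2],"yaw": 0},{"dp": [0,0,3],"yaw": 0},{"dp": [0,0,4],"yaw": 0},{"dp": [0,0,4],"yaw": 0}])

```text
clock: 17.27
eef_pos: [450.8, -250.9, -17.6]
tcp_rot: [-3.142, 0.0, 0.518]
contact_force: [0.2, 0.0, -0.9]
opening: 0.479
grasp_force: 0.0
```

Request:
carry_out(targets=[{"dp": [0,0,0],"yaw": 0},{"dp": [0,0,0],"yaw": 0},{"dp": [0,0,0],"yaw": 0},{"dp": [0,0,0],"yaw": 0}], fingers=-1, grip_force=40)

```text
clock: 17.77
eef_pos: [450.9, -250.9, -17.4]
tcp_rot: [3.142, -0.0, 0.518]
contact_force: [-0.6, -0.5, 4.6]
opening: 0.179
grasp_force: 39.3
```

Run:
```python
from h import *
s=r.sense();print(s["contact_force"],s["opening"])
dp([[474,-68,80,.055],[474,-68,17,.055]])
```

```text
[-0.64369589 -0.4944154   4.57154326] 0.17889732290983965
[ 110.7 -147.4  -97.4] 26.5
[ 110.7 -147.4  -34.4] 26.5
```

Request:
carry_out(targets=[{"dp": [0,0,-10],"yaw": 0},{"dp": [0,0,-40],"yaw": 0},{"dp": [0,0,-97],"yaw": 0},{"dp": [0,0,-97],"yaw": 0}])

```text
clock: 18.27
eef_pos: [453.6, -252.5, 83.6]
tcp_rot: [3.135, -0.004, 0.518]
contact_force: [0.4, -0.0, -0.4]
opening: 0.182
grasp_force: 39.1
```

Request:
carry_out(targets=[{"dp": [20,-27,0],"yaw": 7},{"dp": [48,-64,0],"yaw": 14},{"dp": [80,-106,0],"yaw": 21},{"dp": [110.7,-147.4,0],"yaw": 26.5},{"dp": [110.7,-147.4,0],"yaw": 26.5},{"dp": [110.7,-147.4,0],"yaw": 26.5}])

```text
clock: 19.02
eef_pos: [473.7, -68.1, 79.1]
tcp_rot: [3.141, 0.001, 0.058]
contact_force: [0.7, -0.7, -0.8]
opening: 0.174
grasp_force: 39.2
```

Run:
```python
from h import *
s=r.sense();print(s["eef_pos"],s["tcp_rot"],s["contact_force"])
w=r.grab_frame("wrist")[:,:,::-1];cv2.imwrite("pics/w13.png",w);np.savez("c13.npz",**r.get_calibration("wrist"))
p=s["eef_pos"];b=p[2]+17.4;a=s["tcp_rot"][2]
def L(x,y,z):return [p[0]+x*np.cos(a)-y*np.sin(a),p[1]+x*np.sin(a)+y*np.cos(a),b+z]
print("clip tips,throat,block front pred",proj("wrist",[L(72,14,8),L(72,-14,8),L(55,0,8),L(12,0,18)]).round(1).tolist())
print("pin head pred",proj("wrist",[[569,-63,56]]),"plate",proj("wrist",[j2w(-59,-87,30),j2w(59,-87,30),j2w(-59,-45,30)]).round(1).tolist())
g=w.min(2)
m=(g>170).astype(np.uint8)
n,lab,st,ce=cv2.connectedComponentsWithStats(m)
for i in range(1,n):
    if 8<st[i,4]<3000: print(st[i].tolist(),ce[i].round(1))
```

```text
[473.66375804 -68.09931456  79.0529489 ] [3.14145076e+00 7.73301921e-04 5.76751012e-02] [ 0.66517227 -0.74140895 -0.82158667]
clip tips,throat,block front pred [[224.2, 110.8], [281.2, 110.7], [252.8, 145.9], [252.9, 232.4]]
pin head pred [[253.32093463  76.95990825]] plate [[279.8, 164.8], [284.6, -7.4], [227.3, 164.8]]
[178, 0, 3, 9, 11] [178.6   3.6]
[207, 0, 18, 63, 890] [216.   31.1]
[487, 0, 25, 21, 137] [498.7  10.4]
[183, 9, 13, 6, 21] [189.5  12.3]
[194, 24, 8, 13, 98] [197.6  29.9]
[165, 30, 4, 8, 28] [166.6  33.5]
[241, 38, 20, 48, 360] [249.2  68.6]
[260, 40, 6, 38, 177] [262.9  57.7]
[127, 42, 8, 11, 63] [130.6  46.7]
[139, 48, 16, 15, 196] [146.4  54.5]
[67, 59, 6, 3, 12] [69.5 59.8]
[129, 79, 11, 11, 92] [133.6  83.8]
[184, 78, 10, 12, 97] [188.4  83.5]
[242, 94, 5, 40, 166] [244.  114.4]
[145, 109, 6, 3, 17] [147.4 110.1]
[212, 115, 2, 18, 28] [212.6 123.1]
[156, 142, 11, 11, 114] [161.1 147. ]
[153, 161, 45, 11, 487] [174.6 166. ]
```

Run:
```python
import cv2
g=cv2.imread("pics/w13.png").max(2)
for rr in range(60,134,3): print(rr,g[rr,222:286:2].tolist())
```

```text
60 [242, 190, 117, 119, 124, 124, 120, 129, 116, 114, 203, 233, 165, 133, 134, 135, 132, 133, 127, 178, 241, 234, 131, 118, 122, 124, 122, 120, 120, 114, 220, 243]
63 [150, 129, 119, 122, 122, 124, 119, 129, 116, 116, 204, 234, 163, 133, 133, 133, 133, 128, 122, 183, 242, 233, 135, 124, 121, 121, 125, 120, 120, 118, 222, 244]
66 [113, 87, 118, 115, 122, 124, 121, 125, 115, 115, 204, 233, 163, 137, 138, 148, 140, 131, 128, 178, 241, 233, 132, 123, 120, 124, 120, 121, 121, 119, 223, 243]
69 [116, 82, 113, 121, 124, 124, 124, 123, 122, 119, 204, 231, 164, 179, 214, 229, 224, 201, 157, 189, 238, 233, 128, 120, 123, 123, 124, 122, 121, 117, 222, 244]
72 [117, 86, 115, 121, 123, 126, 120, 124, 114, 118, 178, 173, 204, 238, 243, 244, 244, 244, 234, 171, 190, 226, 125, 122, 121, 124, 126, 121, 117, 116, 223, 243]
75 [121, 83, 110, 120, 121, 123, 124, 117, 107, 101, 155, 158, 230, 243, 245, 244, 244, 244, 243, 210, 154, 203, 125, 118, 120, 125, 121, 121, 125, 129, 228, 243]
78 [122, 80, 111, 118, 122, 124, 124, 116, 109, 91, 130, 155, 233, 243, 244, 244, 244, 245, 244, 209, 136, 176, 118, 120
[... 2252 characters left out ...]
 125, 141, 205, 238, 232, 199, 224, 245]
123 [242, 212, 222, 238, 224, 167, 117, 115, 109, 102, 189, 237, 175, 133, 131, 127, 131, 132, 137, 210, 242, 192, 111, 121, 136, 199, 236, 235, 193, 175, 241, 245]
126 [244, 237, 198, 225, 237, 217, 160, 112, 113, 105, 196, 238, 183, 131, 131, 129, 130, 132, 134, 210, 242, 196, 115, 130, 189, 233, 236, 202, 139, 167, 241, 244]
129 [245, 243, 193, 178, 228, 237, 214, 155, 123, 105, 186, 233, 187, 131, 131, 130, 131, 130, 130, 209, 242, 198, 116, 176, 230, 238, 212, 147, 116, 193, 243, 244]
132 [245, 243, 193, 126, 182, 230, 237, 209, 147, 102, 158, 196, 164, 123, 121, 122, 126, 127, 125, 190, 241, 199, 170, 227, 239, 219, 158, 118, 118, 194, 243, 244]
```

Pin head is centred at pixel (253,77), exactly as predicted, and the clip legs are symmetric about column 252.5. Descending, then approaching.

Request:
carry_out(targets=[{"dp": [0,0,30],"yaw": 0},{"dp": [0,0,55],"yaw": 0},{"dp": [0,0,62.5],"yaw": 0},{"dp": [0,0,62.5],"yaw": 0},{"dp": [0,0,62.5],"yaw": 0}])

```text
clock: 19.7
eef_pos: [474.6, -68.5, 17.7]
tcp_rot: [3.141, -0.001, 0.055]
contact_force: [0.2, -0.0, -1.7]
opening: 0.175
grasp_force: 39.2
```

Request:
carry_out(targets=[{"dp": [5,0,0],"yaw": 0},{"dp": [10,0,0],"yaw": 0},{"dp": [15,0,0],"yaw": 0},{"dp": [20,0,0],"yaw": 0},{"dp": [23,0,0],"yaw": 0},{"dp": [25,0,0],"yaw": 0},{"dp": [25,0,0],"yaw": 0},{"dp": [25,0,0],"yaw": 0}])

```text
clock: 20.7
eef_pos: [498.8, -66.6, 16.9]
tcp_rot: [-3.142, 0.0, 0.056]
contact_force: [-0.5, 0.1, -0.8]
opening: 0.175
grasp_force: 39.2
```

Request:
carry_out(targets=[{"dp": [1.5,0,0],"yaw": 0},{"dp": [3,0,0],"yaw": 0},{"dp": [4.5,0,0],"yaw": 0},{"dp": [6,0,0],"yaw": 0},{"dp": [7,0,0],"yaw": 0},{"dp": [8,0,0],"yaw": 0},{"dp": [8,0,0],"yaw": 0}])

```text
clock: 21.58
eef_pos: [507.1, -66.2, 17.0]
tcp_rot: [3.142, -0.0, 0.056]
contact_force: [-0.2, -0.1, -1.3]
opening: 0.176
grasp_force: 39.2
```

Request:
carry_out(targets=[{"dp": [1,0,0],"yaw": 0},{"dp": [2,0,0],"yaw": 0},{"dp": [3,0,0],"yaw": 0},{"dp": [4,0,0],"yaw": 0},{"dp": [4,0,0],"yaw": 0}])

```text
clock: 22.2
eef_pos: [510.3, -66.0, 16.8]
tcp_rot: [-3.141, 0.001, 0.056]
contact_force: [-3.9, -1.9, -1.3]
opening: 0.176
grasp_force: 39.2
```

Request:
carry_out(targets=[{"dp": [0.5,0,0],"yaw": 0},{"dp": [1,0,0],"yaw": 0},{"dp": [1.5,0,0],"yaw": 0},{"dp": [1.5,0,0],"yaw": 0}])

```text
clock: 22.7
eef_pos: [510.9, -65.8, 16.5]
tcp_rot: [-3.141, 0.003, 0.056]
contact_force: [-5.6, -2.9, -1.6]
opening: 0.175
grasp_force: 39.2
```

Request:
carry_out(targets=[{"dp": [0,0.5,0],"yaw": 0},{"dp": [0.3,1,0],"yaw": 0},{"dp": [0.6,1.2,0],"yaw": 0},{"dp": [1,1.2,0],"yaw": 0},{"dp": [1,1.2,0],"yaw": 0}])

```text
clock: 23.32
eef_pos: [511.4, -66.5, 16.4]
tcp_rot: [-3.141, 0.004, 0.056]
contact_force: [-6.9, 1.7, -2.1]
opening: 0.173
grasp_force: 39.3
```

Request:
carry_out(targets=[{"dp": [0.5,-0.3,0],"yaw": 0},{"dp": [1,-0.3,0],"yaw": 0},{"dp": [1.5,-0.3,0],"yaw": 0},{"dp": [1.5,-0.3,0],"yaw": 0}])

```text
clock: 23.82
eef_pos: [512.7, -66.2, 16.3]
tcp_rot: [-3.141, 0.004, 0.056]
contact_force: [-7.3, 0.3, -0.9]
opening: 0.174
grasp_force: 39.3
```

Request:
carry_out(targets=[{"dp": [0.5,0,0],"yaw": 0},{"dp": [1,0,0],"yaw": 0},{"dp": [1.5,0,0],"yaw": 0},{"dp": [2,0,0],"yaw": 0},{"dp": [2,0,0],"yaw": 0}])

```text
clock: 24.45
eef_pos: [520.4, -66.4, 17.9]
tcp_rot: [3.141, -0.006, 0.056]
contact_force: [4.8, 3.5, -0.7]
opening: 0.178
grasp_force: 39.4
```

It snapped: the tool jumped to x 520.4, which puts the pocket on the pin. Now pushing gently to the stop.

Request:
carry_out(targets=[{"dp": [1,0,0],"yaw": 0},{"dp": [2,0,0],"yaw": 0},{"dp": [3,0,0],"yaw": 0},{"dp": [3,0,0],"yaw": 0}])

```text
clock: 24.95
eef_pos: [520.4, -66.3, 17.0]
tcp_rot: [3.142, -0.001, 0.056]
contact_force: [3.7, 3.7, -1.5]
opening: 0.177
grasp_force: 39.3
```

Request:
carry_out(targets=[{"dp": [1,-0.5,0],"yaw": 0},{"dp": [2,-0.8,0],"yaw": 0},{"dp": [3,-0.8,0],"yaw": 0},{"dp": [3,-0.8,0],"yaw": 0}])

```text
clock: 25.45
eef_pos: [521.5, -65.5, 16.5]
tcp_rot: [-3.141, 0.003, 0.056]
contact_force: [-3.5, -0.7, -0.5]
opening: 0.179
grasp_force: 39.4
```

Request:
carry_out(targets=[{"dp": [0.7,0,0],"yaw": 0},{"dp": [1.4,0,0],"yaw": 0},{"dp": [2,0,0],"yaw": 0},{"dp": [2,0,0],"yaw": 0}])

```text
clock: 25.95
eef_pos: [521.8, -65.3, 16.3]
tcp_rot: [-3.141, 0.006, 0.056]
contact_force: [-9.0, -1.2, 2.1]
opening: 0.173
grasp_force: 39.7
```

Request:
carry_out(targets=[{"dp": [-1.5,0,0],"yaw": 0},{"dp": [-3,0.3,0],"yaw": 0},{"dp": [-3,0.3,0],"yaw": 0}], grip_force=20)

```text
clock: 26.32
eef_pos: [521.5, -65.7, 16.9]
tcp_rot: [-3.142, 0.001, 0.056]
contact_force: [-4.2, 0.6, -0.8]
opening: 0.178
grasp_force: 39.2
```

Request:
carry_out(targets=[{"dp": [-1.3,0,0],"yaw": 0},{"dp": [-1.3,0,0],"yaw": 0}])

```text
clock: 26.58
eef_pos: [521.3, -65.8, 17.2]
tcp_rot: [3.141, -0.001, 0.056]
contact_force: [-0.6, 0.4, -0.4]
opening: 0.177
grasp_force: 39.3
```

Request:
carry_out(targets=[{"dp": [0,0,0],"yaw": 0},{"dp": [0,0,0],"yaw": 0},{"dp": [0,0,0],"yaw": 0},{"dp": [0,0,0],"yaw": 0}], fingers=0.2)

```text
clock: 27.08
eef_pos: [520.8, -65.8, 17.0]
tcp_rot: [3.142, -0.0, 0.056]
contact_force: [0.6, 0.1, -0.7]
opening: 0.604
grasp_force: 0.0
```

Request:
carry_out(targets=[{"dp": [0,0,-10],"yaw": 0},{"dp": [0,0,-30],"yaw": 0},{"dp": [0,0,-60],"yaw": 0},{"dp": [0,0,-100],"yaw": 0},{"dp": [0,0,-140],"yaw": 0},{"dp": [0,0,-140],"yaw": 0},{"dp": [0,0,-140],"yaw": 0}])

```text
clock: 27.95
eef_pos: [520.3, -65.8, 157.0]
tcp_rot: [3.142, -0.0, 0.056]
contact_force: [0.1, -0.1, -0.6]
opening: 0.597
grasp_force: 0.0
```

Run:
```python
from h import *
s=r.sense();print(s["eef_pos"],s["contact_force"],s["opening"])
w=r.grab_frame("wrist")[:,:,::-1];cv2.imwrite("pics/w14.png",w)
p=np.array([569.7,-63.]);a=.056
for b in(30,34):
    def L(x,y,z):return [p[0]+(x-49.5)*np.cos(a)-y*np.sin(a),p[1]+(x-49.5)*np.sin(a)+y*np.cos(a),b+z]
    print(b,"tips,blk corners",proj("wrist",[L(72,14,8),L(72,-14,8),L(12,8,18),L(12,-8,18),L(-12,8,18),L(-12,-8,18)]).round(1).tolist())
print("head",proj("wrist",[[*p,56]]),"plate",proj("wrist",[j2w(-59,-87,30),j2w(-59,-45,30),j2w(59,-45,30)]).round(1).tolist())
g=w.max(2)
for rr in range(56,190,4): print(rr,g[rr,214:294:3].tolist())
```

```text
[520.3396877  -65.79104241 156.97885305] [ 0.1044594  -0.10121103 -0.63794329] 0.5974241464312618
30 tips,blk corners [[239.7, 118.6], [267.3, 118.6], [245.8, 178.7], [261.2, 178.7], [246.0, 201.0], [261.0, 201.0]]
34 tips,blk corners [[239.5, 118.5], [267.5, 118.5], [245.7, 179.5], [261.3, 179.5], [245.9, 202.1], [261.2, 202.1]]
head [[253.52194725 142.25069136]] plate [[272.3, 196.3], [235.0, 196.3], [233.0, 83.3]]
56 [35, 33, 34, 34, 34, 32, 31, 27, 22, 19, 25, 25, 26, 25, 27, 26, 30, 42, 40, 42, 38, 29, 25, 24, 23, 24, 26]
60 [213, 211, 213, 213, 215, 214, 213, 213, 211, 213, 214, 214, 215, 215, 216, 213, 216, 216, 214, 215, 216, 216, 215, 134, 26, 22, 22]
64 [241, 244, 244, 245, 245, 244, 244, 245, 245, 244, 244, 245, 245, 244, 245, 244, 244, 244, 244, 243, 240, 240, 244, 226, 41, 35, 27]
68 [233, 244, 244, 244, 244, 244, 244, 245, 244, 244, 244, 244, 244, 244, 244, 244, 244, 244, 244, 238, 161, 226, 239, 221, 45, 40, 38]
72 [233, 238, 241, 245, 245, 243, 244, 245, 245, 245, 244, 244, 243, 244, 244, 244, 244, 244, 244, 236, 237, 231, 242, 214, 48, 39, 38]
76 [74, 139, 234, 242, 
[... 3167 characters left out ...]
121, 166, 244, 245, 235, 48, 27, 33, 31]
172 [80, 83, 82, 120, 183, 244, 239, 117, 109, 110, 120, 209, 124, 207, 156, 201, 114, 118, 118, 166, 245, 245, 233, 45, 24, 22, 27]
176 [87, 88, 78, 108, 192, 245, 239, 123, 107, 112, 96, 202, 122, 198, 156, 192, 121, 122, 126, 168, 244, 245, 231, 49, 27, 29, 30]
180 [84, 86, 81, 129, 204, 244, 239, 155, 154, 138, 110, 98, 78, 99, 100, 93, 137, 158, 162, 178, 245, 245, 230, 45, 28, 31, 35]
184 [83, 89, 85, 113, 171, 244, 244, 149, 154, 151, 116, 146, 160, 159, 167, 121, 134, 162, 146, 183, 244, 244, 230, 42, 32, 32, 33]
188 [85, 84, 84, 114, 178, 243, 244, 152, 155, 140, 111, 136, 155, 150, 167, 124, 133, 167, 156, 195, 244, 245, 227, 37, 34, 28, 29]
```

The clip tips at (239,119) and (267,119), the block from row 180 and the head at (253,143) all match the home position. Handing in.

```bash
python3 -c "
from rig import r
print(r.sign_off())"
```

```text
the job is handed in; nothing more can be done
None
```

The job is handed in: the bar is down flat, the clip is snapped home on the pin and released, and the gripper is raised clear. The highest reading while pushing the clip was about 9 N. No verdict came back.

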